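Run the sample carriers home and bolt them in

ROBOT

A 7-joint arm with a two-finger parallel gripper is mounted at the origin on the work surface. World frame = base frame: x ahead of the robot, y to its left, z up, the work surface at z = 0. Lengths are in m, angles in rad, forces in N, time in s.
With the tool pointing down it reaches from about 0.425 to 1.025 m from the base axis. Payload 9.4 kg.
Tool frame: the origin (TCP) lies between the finger pads; the fingertips stand env.tcp_to_tips ahead of it and the grasp point (between the pads) is the TCP (env.tcp_to_tips is the distance from the TCP to the fingertips, in m); z points along the fingers, y is the line along which they close (so a half turn about z gives the same grasp; the last joint's range is limited). The gripper opens to 93 mm and grips with 3 to 60 N. Pads are 15 mm wide; open, the fingers measure 128 mm over their backs; the gripper's body (75 mm by 188 mm) begins 65 mm behind the grasp point.
Start: joints at [1.269, 0.599, -0.003, 1.599, 0.002, 0.943, -0.08], TCP at [0.162, -0.707, 0.238] pointing down, gripper open.
Joint ranges: [-2.57, 2.57], [-0.35, 1.97], [-1.29, 1.29], [0.11, 2.56], [-1.05, 4.19], [0.11, 1.86], [-2.63, 2.63]. Speed limits (rad/s): [2.22, 2.22, 3.01, 3.01, 3.14, 3.14, 3.14].

INTERFACE

Orientations are given as a rotation vector (axis times angle).
In Python, from bench import get_obs, viewer, order, env gives the robot as it stands. The module is installed in compiled form; this text tells all that it offers.
- The arm moves only by the tool drive_tool, never from a script. Its argument "rows" is a list of rows, each a list of 2 entries, a list of its own where there are three numbers: the shift along the tool's x, y, z each as a share of 0.2 m, from -1 to 1, then the turn about the tool's z as a share of pi/2 rad, from -1 to 1. In form: [[[tx, ty, tz], turn], ...]. A call has 1 to 8 rows; each row is the pose to reach, as a shift and turn from the pose commanded when the call began, along the tool's axes at that moment; what a row does not reach only later rows make up. A row lasts 1/8 s, in which the tool goes at most 62.5 mm and 10.7 degrees, less where a joint would pass 70% of its speed; a pose out of reach is approached as far as the arm can. A call with a number of a shift or a turn outside -1 to 1 is refused whole. A call with a gripper value outside its range is refused whole. "jaw" is the gripper's target within -1 to 1 (shut at 1, half-way at 0, fully open at -1), set as the call begins (left out, the last holds). The fingers move at their own pace and stop on an object; "squeeze" is the grip in N (left out, the last holds). Time passes only in rows, so rows that repeat a pose let the fingers close. It gives the time, the measured TCP pose, the force, the opening and the grip force at its end, in the units of the state.
- get_obs(): the state, without advancing time (a new reading comes with each control period).
- viewer.camera(name): name is "side" or "top" or "wrist"; returns the picture (384x512x3 uint8, red, green, blue); there is no depth.
- viewer.camera_params(name): a dict with "K" (3x3 intrinsics, pixels), "R" (3x3) and "t" (3): a world point X has camera coordinates R X + t. Camera axes: x right, y down, z forward; pixel columns grow to the right and rows downward; lengths in m; the calibration is good to about 2 mm. A picture is of the moment at which its call begins: read the wrist's pose just before it. camera_params takes no time and is no camera call; for the wrist camera it gives the pose at the moment of the call.
- order.close_job(): hands the job in; it is judged then, once.
The state is a dict: "time_s": time; "joint_pos": joint angles; "joint_vel": joint speeds; "joint_efforts": joint torques, N m; "position": TCP position; "eef_rot": TCP orientation; "wrist_force": force on the tool from outside, world axes, zero at the start; "wrist_torque": the same for the moment, N m; "width": finger opening in m; "grip_force": force on a finger pad.
Only numpy, scipy, OpenCV 4.12 (cv2) and the standard library are available. Lean on these libraries where they do the work, as an engineer would, in place of code of your own. Each camera call takes 0.05 s, during which the arm holds its last target. There are 200 camera calls.

TASK

Push the row of four sample carriers along the loading rail, all together as one train without opening gaps between them, until the first is fully home against the end stop. Then push the cross bolt by its tab fully across the channel behind the last carrier to lock them in. Only push with the fingers: do not pick up or tip the carriers, and leave the other things on the bench alone.

Things in the scene. Friction and masses are not known exactly. Their poses are not given: they have to be found in the camera images.
- rail: grey straight channel fixed to the bench, 305 x 52 mm. Origin on the bench, on the channel's centre line; x along it towards the end stop, y level towards the bolt's side, z up. Floor at z = 10 mm; side walls 6 mm thick, inner faces y = +/-20, tops z = 22 mm. Open end (no wall) at x = -140. Bolt bracket at x = -25..15, y to 76 mm, low but for a 41 mm tall bridge at y = 27..45
- stop (a point): middle of the face of the end stop, a fixed block 52 mm wide that closes the rail's end, top 50 mm over the bench. The point is at rail x = 150, y = 0, z = 30 mm; axes as the rail's
- bolt (a joint): steel cross bolt, a bar at rail x = -11..1 mm, z = 24.5..34.5 mm, that slides along the rail's -y over the wall tops. 0 = drawn back (tip at y = 32 mm, outside the channel); 0.054 m = fully across, at its own stop. Needs about 2 N, stays where it is left. A carrier in its way blocks it; with the row fully home it passes 5 mm behind the last carrier
- bolt_tab (a point): middle of the outer face (towards rail +y) of the bolt's upright push tab, a plate at its outer end, 32 mm wide along rail x, 8 mm thick, z = 21.5 to 51.5 mm. Point 36.5 mm over the bench, at rail x = -5, y = 107 mm with the bolt at 0; it moves along the rail's -y to y = 53 mm as the bolt closes. Axes as the rail's
- carrier1: sample carrier, first of the row, nearest the end stop: aluminium block 36 mm along the rail (own x, towards the stop), 38 mm wide, 40 mm tall, about 0.14 kg, dark disc on top. Stands on the channel's floor, top 50 mm over the bench. Origin at the centre of its underside. The four touch one another. With the row home it is at rail x = 132 mm
- carrier2: sample carrier, second of the row: aluminium block 36 mm along the rail (own x, towards the stop), 38 mm wide, 40 mm tall, about 0.14 kg, dark disc on top. Stands on the channel's floor, top 50 mm over the bench. Origin at the centre of its underside. The four touch one another. With the row home it is at rail x = 96 mm
- carrier3: sample carrier, third of the row: aluminium block 36 mm along the rail (own x, towards the stop), 38 mm wide, 40 mm tall, about 0.14 kg, dark disc on top. Stands on the channel's floor, top 50 mm over the bench. Origin at the centre of its underside. The four touch one another. With the row home it is at rail x = 60 mm
- carrier4: sample carrier, last of the row, nearest the open end: aluminium block 36 mm along the rail (own x, towards the stop), 38 mm wide, 40 mm tall, about 0.14 kg, dark disc on top. Stands on the channel's floor, top 50 mm over the bench. Origin at the centre of its underside. The four touch one another. With the row home it is at rail x = 24 mm
- spare: spare carrier: same size and look as the four in the row (36 x 38 x 40 mm), but standing on the bench beside the rail; leave it alone. Origin at the centre of its underside
- weight: brass calibration weight, 34 mm across, 46 mm tall, on the bench beside the rail; leave it alone. Origin at the centre of its underside
- tweezers: steel tweezers lying flat on the bench beside the rail, 115 x 10 x 8 mm, long along own x; leave them alone. Origin at the centre of the underside
- jar: small amber glass jar, 52 mm across, 70 mm tall, on the bench; leave it alone. Origin at the centre of its underside
- driver: screwdriver lying on the bench, long along own x; leave it alone
- dish: white dish, 90 mm across, 20 mm tall, on the bench; leave it alone. Origin at the centre of its underside
Mind the look-alikes: they are no part of the job. What is shaped like the carrier3 but purple is not meant. Leave any purple look-alike of the carrier4 alone.

How it is judged:
On the way, in this order (a step that is already met when the one before it is completed fails the run):
1. the row of four is fully home against the end stop, the bolt still drawn back (x of carrier1 in the frame of rail between 0.128 and 0.136 m and x of carrier4 in the frame of rail above 0.02 m and value of joint bolt below 0.015 m), for 0.2 s.
2. the bolt is fully across behind the last carrier (x of carrier1 in the frame of rail between 0.128 and 0.136 m and x of carrier4 in the frame of rail above 0.02 m and value of joint bolt above 0.048 m), for 0.2 s.
At the end, for the whole second after the job is handed in: All four carriers stand flat in the channel and at rest, the first and the last within 4 mm of their home places against the end stop, and the bolt is across the channel to within 6 mm of its full travel (all of step 2 and z of each of carrier1, carrier2, carrier3, carrier4 in the frame of rail below 0.014 m and angle between each of carrier1, carrier2, carrier3, carrier4's own z axis and vertical below 0.1 rad and linear speed of each of carrier1, carrier2, carrier3, carrier4 below 0.02 m/s); the robot touches nothing.
It fails at once if a carrier of the row is lifted more than 12 mm off the channel's floor or tipped over by more than 20 degrees (z of any of carrier1, carrier2, carrier3, carrier4 in the frame of rail above 0.022 m or angle between any of carrier1, carrier2, carrier3, carrier4's own z axis and vertical above 0.35 rad).
It fails at once if the row comes apart: a gap of more than 10 mm opens between neighbours (distance between carrier1 and carrier2 above 0.046 m or distance between carrier2 and carrier3 above 0.046 m or distance between carrier3 and carrier4 above 0.046 m).
It fails at once if a bystander is moved by more than 20 mm (distance of any of spare, weight, tweezers, jar, driver, dish from where it was at the start of the episode above 0.02 m).
It also fails if it takes over 43 s, if anything falls off the work surface, if the arm or the gripper's body presses on something with over 40 N, if the wrist force passes 120 N, or if a joint passes its speed limit or range.

## Working session

There is one attempt and no reset: what is moved stays moved. The work goes in short steps, Python scripts to look and compute and a tool call to move; the robot and the scene stay as the last step left them, time stands still between calls to the robot, and variables do not carry over. Pictures are saved under pics/ and viewed, at most 10 in all, crops included, and the job is handed in when it is done.

Besides the shell and the picture viewer there is one more tool, called after "Call:" as a command line: name --argument value ..., lists and objects as JSON in quotes. drive_tool: Moves the arm, as the interface text tells. Shift numbers are shares of 0.2 m and turn numbers shares of pi/2 rad, none past 1 either way. Its arguments: {"type":"object","properties":{"rows":{"type":"array","items":{"type":"array"}},"jaw":{"type":"number"},"squeeze":{"type":"number"}},"required":["rows"]}

```bash
mkdir -p pics
python3 - <<'E'
from bench import get_obs, viewer, env
import cv2
o=get_obs();print(o['time_s'],o['position'],o['eef_rot'],env.tcp_to_tips,o['width'])
for n in('side','top'):
    cv2.imwrite(f'pics/{n}0.png',viewer.camera(n)[:,:,::-1]);p=viewer.camera_params(n);print(n,p)
E
```

```text
0.0 [ 0.16151525 -0.70629965  0.23676547] [-3.12024326e+00 -3.52384306e-01  4.85500414e-04] 0.019 0.09290493873405203
side {'K': array([[425.19176656,   0.        , 251.84448059],
       [  0.        , 425.19176656, 190.74460498],
       [  0.        ,   0.        ,   1.        ]]), 'R': array([[-0.99044251, -0.13792055,  0.00124895],
       [-0.08427843,  0.59800708, -0.79704747],
       [ 0.10918235, -0.78953496, -0.60391536]]), 't': array([0.56193677, 0.08162792, 1.22624842])}
top {'K': array([[370.46904744,   0.        , 255.88831359],
       [  0.        , 370.46904744, 198.17710144],
       [  0.        ,   0.        ,   1.        ]]), 'R': array([[-0.00267354, -0.99999509, -0.00163169],
       [-0.98565758,  0.00291053, -0.16873254],
       [ 0.16873646,  0.00115717, -0.98566052]]), 't': array([0.04899517, 0.54475835, 0.93745836])}
```

View pics/top0.png

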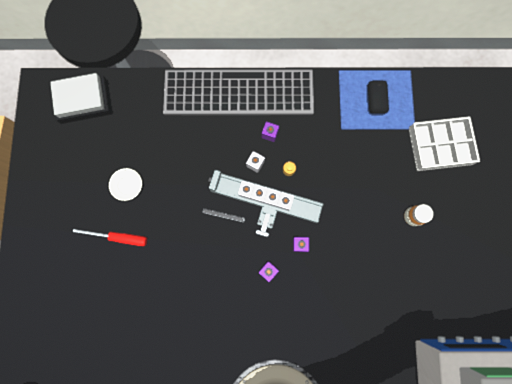

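View pics/side0.png

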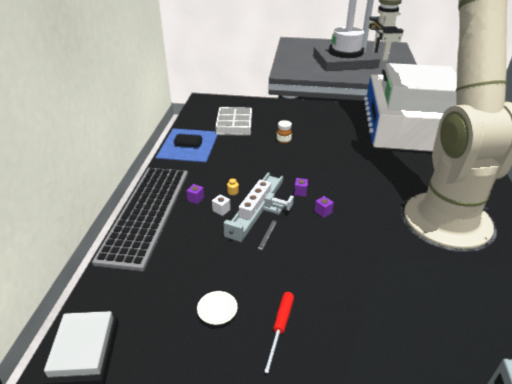

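Run:
```python
import cv2
i=cv2.imread('pics/top0.png')[115:290,190:340]
cv2.imwrite('pics/crop.png',cv2.resize(i[45:130,10:140],None,fx=6,fy=6,interpolation=cv2.INTER_CUBIC))
```

```text
(no output)
```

View pics/crop.png

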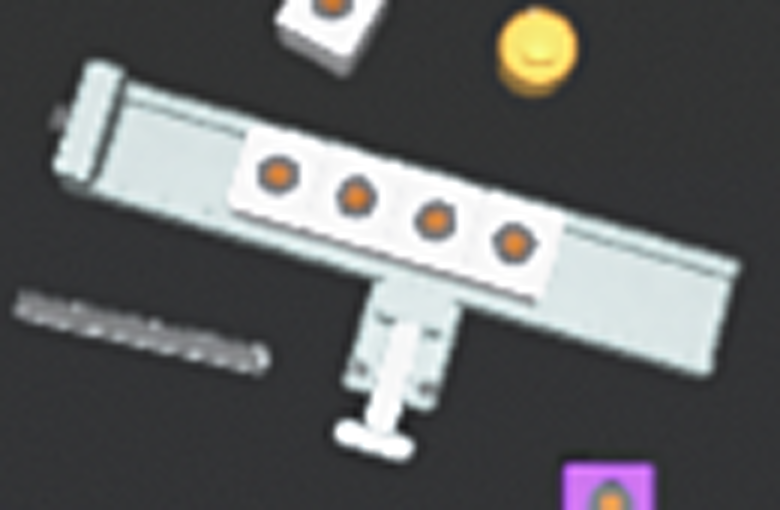

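```bash
cat > h.py <<'E'
import numpy as np
from scipy.optimize import least_squares
def proj(p,X):
    c=np.asarray(X)@p['R'].T+p['t']; c=c@p['K'].T; return c[:,:2]/c[:,2:]
def rw(q,X):  # rail->world
    X=np.asarray(X,float); c,s=np.cos(q[2]),np.sin(q[2])
    return X@np.array([[c,s,0],[-s,c,0],[0,0,1]])+[q[0],q[1],0]
E
python3 - <<'E'
from h import *
from bench import viewer
p=viewer.camera_params('top')
uv=np.array([[278,175],[357,198],[436,221],[515,244],[107,129],[374,441],[740,262],[712,375]],float)
uv=(uv+.5)/6-.5+[200,160]
def X(s): return [[s,0,.05],[s-.036,0,.05],[s-.072,0,.05],[s-.108,0,.05],[.15,0,.05],[-.005,.103,.0515],[-.14,-.026,.022],[-.14,.026,.022]]
f=lambda v:(proj(p,rw(v[:3],X(v[3])))-uv).ravel()
r=least_squares(f,[.55,0,1.3,.08]);print(r.x,r.fun.round(2))
q=r.x
for n,P in dict(c4back=[q[3]-.126,0,.03],open=[-.14,0,0],tab=[-.005,.107,.0365],stop=[.15,0,.03]).items(): print(n,rw(q,[P]).round(4))
# objects nearby (bench)
Ri=p['R'].T; C=-Ri@p['t']
for n,u in dict(weight=(290,170,.046),spare=(256,160,.04),purp1=(301,244,.04),purp2=(268,272,.04)).items():
    d=Ri@np.linalg.solve(p['K'],[u[0],u[1],1]); print(n,(C+d*(u[2]-C[2])/d[2]).round(3))
E
```

```text
[0.54960088 0.00676848 1.27977279 0.06949589] [ 0.2   0.08  0.03  0.03 -0.09 -0.01 -0.17 -0.03 -0.19 -0.67  0.2   0.93
  0.13  0.08 -0.13 -0.46]
c4back [[ 0.5334 -0.0474  0.03  ]]
open [[ 0.5094 -0.1273  0.    ]]
tab [[0.4457 0.0327 0.0365]]
stop [[0.5926 0.1505 0.03  ]]
weight [ 0.622 -0.045  0.046]
spare [0.651 0.047 0.04 ]
purp1 [ 0.424 -0.07   0.04 ]
purp2 [0.352 0.017 0.04 ]
```

```bash
cat >> h.py <<'E'
from scipy.spatial.transform import Rotation as Ro
q=[0.5496,0.00677,1.27977]
def go(rail,z=None):
    from bench import get_obs
    o=get_obs(); R=Ro.from_rotvec(o['eef_rot']).as_matrix(); d=rw(q,[rail])[0]-o['position']
    return (R.T@d/.2).round(3)
def st():
    from bench import get_obs
    o=get_obs(); P=np.array(o['position'])-[q[0],q[1],0]; c,s=np.cos(q[2]),np.sin(q[2])
    R=Ro.from_rotvec(o['eef_rot']).as_matrix()
    print(o['time_s'],'rail',np.round([c*P[0]+s*P[1],-s*P[0]+c*P[1],P[2]],4),'yaw x',np.degrees(np.arctan2(R[1,0],R[0,0]))-np.degrees(q[2]),'zt',R[:,2].round(3),'F',np.round(o['wrist_force'],1),o['width'],o['joint_pos'])
E
python3 - <<'E'
from h import *
st(); print(go([-.11,0,.12]))
E
```

```text
0.1 rail [-0.7945  0.1671  0.2368] yaw x -60.44156678616072 zt [-0.     0.001 -1.   ] F [0.2 0.4 0.6] 0.09315004996987161 [ 1.26930059  0.60006679 -0.00252703  1.60002757  0.00177469  0.94287491
 -0.07976025]
[ 2.415 -2.564  0.587]
```

Call:
drive_tool --rows '[[[0.2,-0.2,0],0.08],[[0.4,-0.42,0],0.16],[[0.6,-0.64,0],0.24],[[0.8,-0.85,0],0.328],[[0.94,-1,0.1],0.328],[[0.94,-1,0.1],0.328]]' --jaw 1

```text
time_s: 0.85
position: [0.302, -0.4662, 0.2164]
eef_rot: [-3.107, 0.446, 0.002]
wrist_force: [-0.4, -0.2, 0.4]
width: 0.0374
grip_force: 0.0
```

```bash
python3 -c "
from h import *
st(); print(go([-.11,0,.12]))"
```

```text
0.85 rail [-0.5241  0.1014  0.2164] yaw x -89.64659408320186 zt [-0.001  0.003 -1.   ] F [-0.4 -0.2  0.4] 0.03735003978298589 [ 0.80810801  0.42625537  0.11988162  2.01568555 -0.07792203  0.70714235
 -0.87885254]
[ 0.521 -2.066  0.487]
```

Call:
drive_tool --rows '[[[0.1,-0.28,0],0],[[0.2,-0.56,0.05],0],[[0.3,-0.8,0.1],0],[[0.35,-1,0.1],0],[[0.35,-1,0.1],0]]'

```text
time_s: 1.48
position: [0.4263, -0.2964, 0.1975]
eef_rot: [-3.109, 0.447, -0.0]
wrist_force: [0.1, -0.1, -0.1]
width: 0.0004
grip_force: 0.0
```

Call:
drive_tool --rows '[[[0.08,-0.28,0.1],0],[[0.17,-0.56,0.2],0],[[0.17,-0.8,0.3],0],[[0.17,-1,0.35],0],[[0.17,-1,0.35],0]]'

```text
time_s: 2.1
position: [0.5152, -0.1149, 0.1268]
eef_rot: [-3.109, 0.449, 0.002]
wrist_force: [-0.3, -0.7, 0.7]
width: 0.0006
grip_force: 0.0
```

```bash
python3 -c "
from h import *
st(); print(go([-.11,0,.047]))
import cv2
from bench import viewer
p=viewer.camera_params('wrist'); cv2.imwrite('pics/w1.png',viewer.camera('wrist')[:,:,::-1])
for n,X in dict(back4=[-.0565,0,.05],open1=[-.14,.026,.022],open2=[-.14,-.026,.022],s=[.0695,0,.05]).items(): print(n,proj(p,rw(q,[X])))
"
```

```text
2.1 rail [-0.1265 -0.0019  0.1268] yaw x -89.76881701195188 zt [-0.001  0.001 -1.   ] F [-0.3 -0.7  0.7] 0.0006055503833920296 [ 0.0388651   0.53158045  0.10423786  2.15137637 -0.11880181  0.46491754
 -1.62263603]
[-0.009 -0.082  0.399]
back4 [[154.22680853 210.39281592]]
open1 [[271.82423709 231.90479418]]
open2 [[272.89196703 167.2157324 ]]
s [[-27.28370018 209.71447653]]
```

View pics/w1.png

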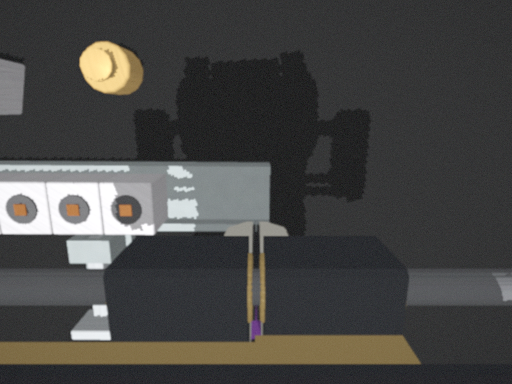

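Call:
drive_tool --rows '[[[0,-0.05,0.15],0],[[0,-0.05,0.3],0],[[0,-0.05,0.38],0],[[0,-0.05,0.4],0],[[0,-0.1,0.4],0],[[0,-0.14,0.4],0],[[0,-0.14,0.4],0]]'

```text
time_s: 3.02
position: [0.5232, -0.0884, 0.0482]
eef_rot: [-3.109, 0.452, -0.002]
wrist_force: [-0.9, 0.5, 0.2]
width: 0.0005
grip_force: 0.0
```

```bash
python3 -c "
from h import *
st()"
```

```text
3.025 rail [-0.0987 -0.002   0.0482] yaw x -89.85527643437261 zt [ 0.001  0.    -1.   ] F [-0.9  0.5  0.2] 0.0005094909331572974 [ 0.01272104  0.66887464  0.06994645  2.18638319 -0.1536447   0.28951895
 -1.6443759 ]
```

Call:
drive_tool --rows '[[[0,-0.03,0],0],[[0,-0.06,0],0],[[0,-0.085,0],0],[[0,-0.11,0],0],[[0,-0.135,0],0],[[0,-0.16,0],0],[[0,-0.185,0],0],[[0,-0.21,0],0]]'

```text
time_s: 4.03
position: [0.5344, -0.0494, 0.0476]
eef_rot: [3.108, -0.455, -0.0]
wrist_force: [-0.4, -2.8, 0.5]
width: 0.0004
grip_force: 1.3
```

Call:
drive_tool --rows '[[[0,-0.02,0],0],[[0,-0.04,0],0],[[0,-0.06,0],0],[[0,-0.08,0],0],[[0,-0.1,0],0],[[0,-0.12,0],0],[[0,-0.14,0],0],[[0,-0.15,0],0]]'

```text
time_s: 5.03
position: [0.5432, -0.0202, 0.0476]
eef_rot: [-3.109, 0.454, 0.0]
wrist_force: [-1.0, -2.5, 1.1]
width: 0.0005
grip_force: 1.3
```

```bash
python3 -c "
from h import *
st()
import cv2
from bench import viewer
p=viewer.camera_params('wrist'); cv2.imwrite('pics/w2.png',viewer.camera('wrist')[:,:,::-1])
i=viewer.camera('top')[160:245,200:330,::-1]; cv2.imwrite('pics/t2.png',cv2.resize(i,None,fx=6,fy=6,interpolation=cv2.INTER_CUBIC))
"
```

```text
5.025 rail [-0.0277 -0.0016  0.0476] yaw x -89.94758630306124 zt [-0.  0. -1.] F [-1.  -2.5  1.1] 0.0004530541983592505 [-0.13028907  0.6787062   0.09280874  2.15736114 -0.19041218  0.31297105
 -1.7375031 ]
```

View pics/t2.png

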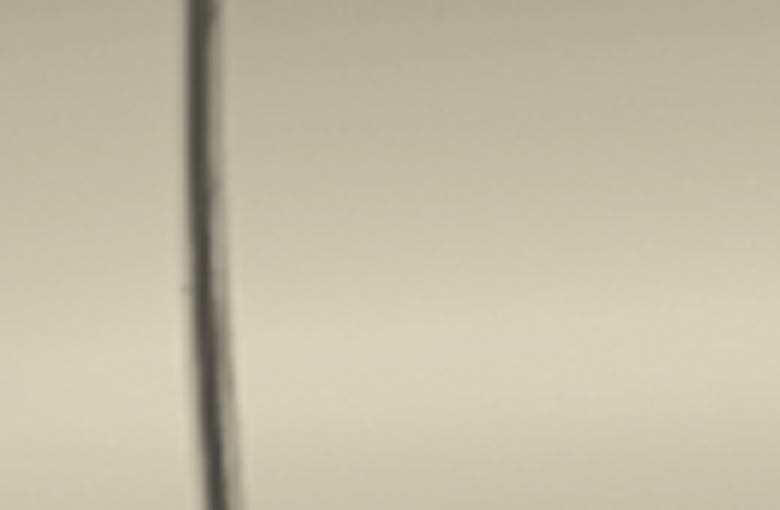

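Call:
drive_tool --rows '[[[0,-0.01,0],0],[[0,-0.02,0],0],[[0,-0.03,0],0],[[0,-0.04,0],0],[[0,-0.05,0],0],[[0,-0.06,0],0],[[0,-0.07,0],0],[[0,-0.075,0],0]]'

```text
time_s: 6.12
position: [0.5474, -0.0061, 0.0476]
eef_rot: [3.109, -0.454, -0.0]
wrist_force: [0.1, -2.1, 0.7]
width: 0.0008
grip_force: 1.3
```

Call:
drive_tool --rows '[[[0,-0.005,0],0],[[0,-0.01,0],0]]'

```text
time_s: 6.38
position: [0.5479, -0.0043, 0.0476]
eef_rot: [3.108, -0.455, -0.0]
wrist_force: [-0.6, -2.2, -0.8]
width: 0.0002
grip_force: 1.3
```

Call:
drive_tool --rows '[[[0,-0.006,0],0],[[0,-0.012,0],0],[[0,-0.018,0],0]]'

```text
time_s: 6.75
position: [0.549, -0.0008, 0.0476]
eef_rot: [3.109, -0.455, -0.0]
wrist_force: [-0.4, -2.4, -0.2]
width: 0.001
grip_force: 1.3
```

```bash
python3 -c "
from h import *
st()"
```

```text
6.75 rail [-0.0074 -0.0016  0.0476] yaw x -89.96256368394344 zt [-0. -0. -1.] F [-0.4 -2.4 -0.2] 0.0009625683837418773 [-0.16976347  0.6822901   0.09990055  2.14521841 -0.19968525  0.32255453
 -1.76365301]
```

Call:
drive_tool --rows '[[[0,-0.007,0],0],[[0,-0.014,0],0]]'

```text
time_s: 7.0
position: [0.5492, 0.0003, 0.0476]
eef_rot: [3.107, -0.457, -0.001]
wrist_force: [-2.6, -10.5, 2.6]
width: 0.0006
grip_force: 5.6
```

Call:
drive_tool --rows '[[[0,-0.007,0],0],[[0,-0.014,0],0]]'

```text
time_s: 7.25
position: [0.5491, 0.0005, 0.0476]
eef_rot: [3.104, -0.46, -0.003]
wrist_force: [-5.4, -17.4, 4.7]
width: 0.0009
grip_force: 9.8
```

Call:
drive_tool --rows '[[[0,0.015,0],0],[[0,0.015,0],0],[[0,0.1,0],0],[[0,0.15,0],0],[[0,0.15,-0.2],0],[[0,0.15,-0.4],0],[[0,0.15,-0.5],0],[[0,0.15,-0.5],0]]'

```text
time_s: 8.25
position: [0.5429, -0.0244, 0.149]
eef_rot: [-3.108, 0.455, -0.005]
wrist_force: [-0.5, -0.9, -0.9]
width: 0.0004
grip_force: 0.0
```

```bash
python3 -c "
from h import *
st(); print(go([-.005,.14,.14]))
import cv2
from bench import viewer
p=viewer.camera_params('wrist'); cv2.imwrite('pics/w3.png',viewer.camera('wrist')[:,:,::-1])
for n,X in dict(c4=[.024,0,.05],c4back=[.006,0,.05],c1=[.132,0,.05],tab=[-.005,.103,.0515],tabm=[-.021,.103,.0515]).items(): print(n,proj(p,rw(q,[X])))
"
```

```text
8.25 rail [-0.0318 -0.0025  0.149 ] yaw x -89.96840402172703 zt [ 0.003  0.001 -1.   ] F [-0.5 -0.9 -0.9] 0.00042625319601909036 [-0.17118268  0.51096303  0.15893135  2.10673225 -0.15422633  0.53110568
 -1.76055231]
[-0.712 -0.134  0.043]
c4 [[181.72177887 203.42052525]]
c4back [[205.38773027 203.4379183 ]]
c1 [[ 39.73673774 203.3161748 ]]
tab [[222.68594607 323.91980963]]
tabm [[242.01137629 323.93506846]]
```

View pics/w3.png

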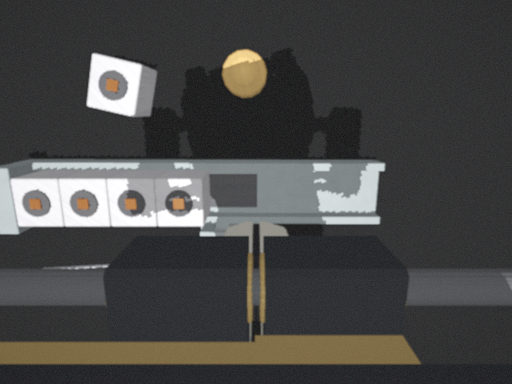

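Call:
drive_tool --rows '[[[-0.2,-0.07,0],0],[[-0.4,-0.134,0],0],[[-0.6,-0.134,0],0],[[-0.67,-0.134,0],0],[[-0.67,-0.134,0],0]]'

```text
time_s: 8.93
position: [0.4213, 0.0398, 0.1472]
eef_rot: [3.108, -0.454, -0.001]
wrist_force: [0.7, 0.2, -0.5]
width: 0.0003
grip_force: 0.0
```

```bash
python3 -c "
from h import *
st(); print(go([-.005,.13,.047]))
import cv2
from bench import viewer
p=viewer.camera_params('wrist'); cv2.imwrite('pics/w4.png',viewer.camera('wrist')[:,:,::-1])
for n,X in dict(tabL=[.011,.107,.0515],tabR=[-.021,.107,.0515]).items(): print(n,proj(p,rw(q,[X])))
"
```

```text
8.925 rail [-0.0051  0.1324  0.1472] yaw x -89.92858069974481 zt [-0.001 -0.    -1.   ] F [ 0.7  0.2 -0.5] 0.0003436944291081186 [-0.34804832  0.4103929   0.16138383  2.36257604 -0.17384964  0.37915234
 -1.89867593]
[ 0.012 -0.001  0.501]
tabL [[232.76925442 167.4342357 ]]
tabR [[276.53380955 167.48152295]]
```

View pics/w4.png

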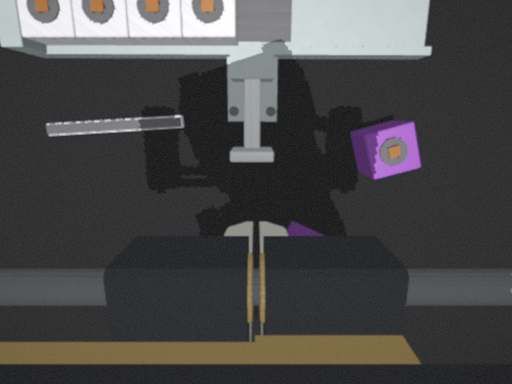

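Call:
drive_tool --rows '[[[0.03,0,0.15],0],[[0.03,0,0.3],0],[[0.03,0,0.42],0],[[0.03,0,0.5],0],[[0.03,0,0.5],0],[[0.03,0,0.5],0]]'

```text
time_s: 9.72
position: [0.4285, 0.0376, 0.0469]
eef_rot: [3.108, -0.457, 0.001]
wrist_force: [0.1, -0.3, -0.2]
width: 0.0004
grip_force: 0.0
```

```bash
python3 -c "
from h import *
st()"
```

```text
9.725 rail [-0.0052  0.1249  0.0469] yaw x -90.04390350291374 zt [ 0. -0. -1.] F [ 0.1 -0.3 -0.2] 0.00043498261799287453 [-0.26575604  0.6311394   0.06628624  2.41188104 -0.37212225  0.106443
 -1.70461333]
```

Call:
drive_tool --rows '[[[0.03,0,0],0],[[0.06,0,0],0],[[0.09,0,0],0],[[0.12,0,0],0],[[0.15,0,0],0],[[0.18,0,0],0],[[0.21,0,0],0],[[0.24,0,0],0]]'

```text
time_s: 10.72
position: [0.4733, 0.0242, 0.0476]
eef_rot: [3.108, -0.455, -0.0]
wrist_force: [-1.6, 1.0, 0.7]
width: 0.0004
grip_force: 0.9
```

Call:
drive_tool --rows '[[[0.015,0,0],0],[[0.03,0,0],0],[[0.045,0,0],0],[[0.055,0,0],0]]'

```text
time_s: 11.22
position: [0.4837, 0.0211, 0.0476]
eef_rot: [3.108, -0.455, -0.0]
wrist_force: [-2.0, 0.0, 0.7]
width: 0.0007
grip_force: 0.8
```

```bash
python3 -c "
from h import *
st()"
```

```text
11.225 rail [-0.0052  0.0672  0.0476] yaw x -89.96729073876129 zt [-0. -0. -1.] F [-2.   0.   0.7] 0.0006906829586694483 [-0.24081158  0.65081962  0.11589943  2.29230776 -0.3368284   0.21342686
 -1.67996587]
```

Call:
drive_tool --rows '[[[0.01,0,0],0],[[0.02,0,0],0],[[0.03,0,0],0]]'

```text
time_s: 11.6
position: [0.4888, 0.0195, 0.0475]
eef_rot: [3.109, -0.454, -0.002]
wrist_force: [-4.1, 2.5, 3.3]
width: 0.0007
grip_force: 2.7
```

Call:
drive_tool --rows '[[[0.007,0,0],0],[[0.014,0,0],0]]'

```text
time_s: 11.85
position: [0.4889, 0.0194, 0.0474]
eef_rot: [-3.109, 0.453, 0.01]
wrist_force: [-11.3, 4.3, 9.4]
width: 0.0007
grip_force: 6.0
```

Call:
drive_tool --rows '[[[-0.02,0,0],0],[[-0.08,0,0],0],[[-0.15,0,-0.15],0],[[-0.2,0,-0.35],0],[[-0.35,0,-0.5],0],[[-0.35,0,-0.5],0]]'

```text
time_s: 12.6
position: [0.4238, 0.0394, 0.1492]
eef_rot: [-3.107, 0.452, -0.003]
wrist_force: [0.6, -0.0, -0.0]
width: 0.0007
grip_force: 0.0
```

```bash
python3 -c "
from h import *
st()
import cv2
from bench import viewer
p=viewer.camera_params('wrist'); cv2.imwrite('pics/w5.png',viewer.camera('wrist')[:,:,::-1])
for n,X in dict(tabL=[.011,.053,.0515],tabR=[-.021,.053,.0515],tip=[-.005,-.022,.0345]).items(): print(n,proj(p,rw(q,[X])))
"
```

```text
12.6 rail [-0.0049  0.1299  0.1492] yaw x -89.89635838866019 zt [ 0.002  0.001 -1.   ] F [ 0.6 -0.  -0. ] 0.0006822644321057559 [-0.42096553  0.41523734  0.26555315  2.36218831 -0.2851393   0.38888464
 -1.77247135]
tabL [[232.66468993  94.6183663 ]]
tabR [[278.30971596  94.71124101]]
tip [[255.71653064 -16.00440357]]
```

View pics/w5.png

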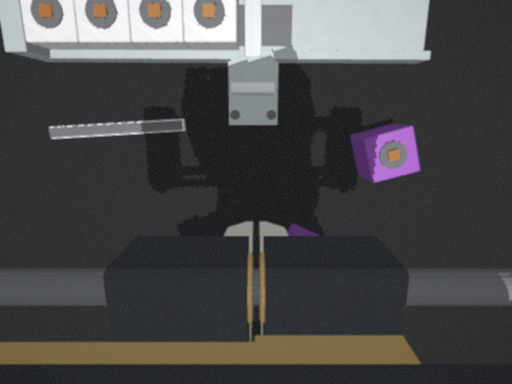

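```bash
python3 -c "
import cv2
a=cv2.imread('pics/w4.png',0);b=cv2.imread('pics/w5.png',0)
print(a[143:166,240].tolist());print(b[74:108,245].tolist())"
```

```text
[30, 31, 35, 73, 112, 126, 131, 130, 145, 158, 163, 164, 164, 161, 157, 158, 158, 154, 131, 77, 27, 33, 35]
[141, 139, 137, 140, 136, 142, 138, 141, 154, 167, 170, 167, 166, 165, 165, 163, 161, 156, 142, 125, 123, 128, 135, 136, 138, 137, 134, 135, 136, 135, 132, 137, 136, 135]
```

Call:
drive_tool --rows '[[[0.2,0.07,0],0],[[0.4,0.13,0],0],[[0.55,0.13,0],0],[[0.55,0.13,0],0]]'

```text
time_s: 13.15
position: [0.5253, -0.0189, 0.1464]
eef_rot: [3.108, -0.457, 0.002]
wrist_force: [-0.9, -0.5, -1.7]
width: 0.0007
grip_force: 0.0
```

```bash
python3 -c "
from h import *
st()
import cv2
from bench import viewer
p=viewer.camera_params('wrist'); i=viewer.camera('wrist')[:,:,::-1]; cv2.imwrite('pics/w6.png',cv2.resize(i[50:250,120:320],None,fx=3,fy=3,interpolation=cv2.INTER_CUBIC))
for n,X in dict(tip=[-.005,-.022,.0345],wi=[-.005,-.02,.022],wo=[-.005,-.026,.022],c4=[.024,0,.05]).items(): print(n,(proj(p,rw(q,[X]))-[120,50])*3)
"
```

```text
13.15 rail [-0.0315  0.0159  0.1464] yaw x -90.05951542037107 zt [ 0.001 -0.001 -1.   ] F [-0.9 -0.5 -1.7] 0.0007094273489185512 [-0.25861336  0.50810708  0.26402934  2.15060083 -0.26082758  0.51108932
 -1.66096235]
tip [[300.7785684  294.83319162]]
wi [[305.66421855 297.25414184]]
wo [[305.11170674 274.77791406]]
c4 [[179.10769446 391.23194668]]
```

View pics/w6.png

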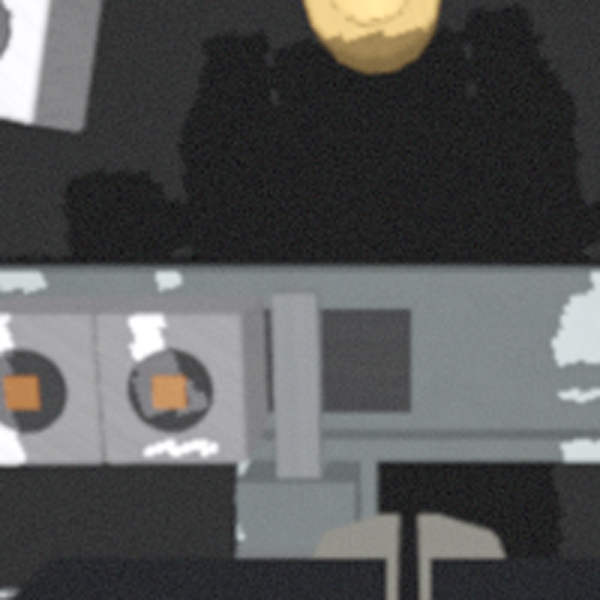

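```bash
python3 -c "
from bench import order
print(order.close_job())"
```

```text
the job is handed in; nothing more can be done
None
```

The four carriers were pushed home against the end stop with no visible gaps. The bolt was pushed across behind carrier 4 until it stalled firmly, at about 51.5–54 mm of its 54 mm travel by camera estimate (48 mm needed). I handed the job in at about 13 s with the arm clear; no verdict came back, and joint 6 briefly read 0.106 rad, just under its listed 0.11 rad limit, while I lowered the tool to the bolt.

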